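Set the staining bridge on its trough

TASK

Take the staining bridge (the hairpin of steel rod) off the sloping drainer, turn it, and lay it level across the staining trough, with its two free ends down in the two notches at one end and its bend down in the wide recess at the other, ready for slides. Set it down, do not drop it, let go of it, and leave the bottles and the slide box standing where they are.

Things in the scene. Friction and masses are not known exactly. Their poses are not given: they have to be found in the camera images.
- bridge: Staining bridge: loose 8 mm steel rod, bent once into a flat hairpin 198 mm long, 56 mm wide over its two straight legs (centre lines 48 mm apart), 140 to 210 g. Origin in the rods' plane, midway between the legs, mid-length; it balances 6 mm from there towards the bend. x: along the legs to the free ends; y: across; z: square to its flat, upward at the start. Can be gripped across both legs.
- end_a (a point): Centre of the rounded tip of one leg of the bridge (x = 95, y = +24 mm from the bridge's origin); the rod ends 4 mm beyond. At the start the free ends are the lower end, against the drainer's lip.
- end_b (a point): Centre of the rounded tip of the other leg of the bridge (x = 95, y = -24 mm).
- bend (a point): Point on the rod's centre line at the crown of the half-round bend (x = -95 mm). At the start it is the upper end.
- trough: Staining trough: fixed plastic tray 228 x 150 mm, rim 60 mm above the bench. Origin: centre of its underside; x along its length, towards the end with two notches; z up. Basin open above, 160 x 140 mm inside, floor 4 mm up. Each end has a ledge 29 mm long inside a 5 mm end wall: two notches in the +x ledge, one wide recess in the -x ledge. 218 mm between the end walls.
- notch_a (a point): Where the centre of a rod tip lies in the notch at trough y = +24 mm, bridge seated and centred: 95 mm from the trough's centre, 52 mm above the bench. Axes as the trough's. The notch is 12 mm deep (floor 48 mm up), floor 11 mm wide, sides flared to 24 mm at the rim; open to the basin and above, closed outward by the end wall.
- notch_b (a point): The same in the like notch at trough y = -24 mm. Either leg may lie in either notch. Between the notches is a land at rim height, so the bend cannot lie at this end.
- recess (a point): Where the crown of the bend lies, bridge seated and centred: trough x = -95 mm, 52 mm above the bench. Axes as the trough's. The recess is 76 mm wide, 12 mm deep (floor 48 mm up), open to the basin and above, closed outward by the end wall.
- drainer: Drainer, fixed: drip tray 200 x 200 mm, with an open rest of 6 mm coated wire sloping at 42 degrees, 166 mm high. Origin: centre of its underside; the slope rises along +x, low side towards -x. Two cross wires, 65 mm above and below the bridge's middle, carry it 96 mm up; a lip stops its ends. Side wires at y = +-85 mm. Fingers can reach 40 mm past the bridge between the wires.
- dropper: Bystander: amber dropper bottle with a cap, 36 mm across, 85 mm high; origin at the centre of its base, z up.
- wash_bottle: Bystander: white wash bottle with a bent spout, 72 mm across, about 210 mm high; origin at the centre of its base, z up.
- slide_box: Bystander: black box for slides, 87 x 102 mm, 35 mm high; origin at the centre of its base, z up.

How it is judged:
By the outcome, as a careful person would: the job done as asked, in the order asked, and still so for the second after the job is handed in, with the robot touching nothing.
It also fails if it takes over 42 s, if anything falls off the work surface, if the arm or the gripper's body presses on something with over 40 N, if the wrist force passes 120 N, or if a joint passes its speed limit or range.

ROBOT

A 6-joint arm with a two-finger parallel gripper is mounted at the origin on the work surface. World frame = base frame: x ahead of the robot, y to its left, z up, the work surface at z = 0. Lengths are in m, angles in degrees, forces in N, time in s.
With the tool pointing down it reaches from about 0.375 to 0.975 m from the base axis. Payload 3.8 kg.
Tool frame: the origin (TCP) lies midway between the tips of the shut fingers; the grasp point (between the pads) lies 19 mm behind it; z points along the fingers, x is the direction in which the jaws open and shut, and the axes are right-handed (so a half turn about z gives the same grasp; the last joint's range is limited). The gripper opens to 85 mm and grips with 20 to 120 N. Pads are 22 mm wide; open, the fingers measure 114 mm over their backs; the gripper's body (76 mm by 85 mm) begins 54 mm behind the grasp point. The pads swing forward as they close: fully open they stand 13 mm farther back than shut.
Start: joints at [-70.182, 15.12, 91.902, -0, 72.978, -2.114], TCP at [0.252, -0.626, 0.231] pointing down, gripper open.
Joint ranges: [-150.88, 150.88], [-54.13, 125.18], [17.81, 147.31], [-75.09, 255.09], [0, 152.58], [-146.25, 146.25]. Speed limits (degrees/s): [147.25, 147.25, 180, 180, 180, 180].

INTERFACE

Orientations are given as [roll, pitch, yaw] about the fixed x, y, z axes, in that order (R = Rz(yaw) Ry(pitch) Rx(roll)).
In Python, from station import env gives the robot as it stands.
- The arm moves only by the tool play_rows, never from a script. Its argument "increments" is a list of rows, each a list of 7 numbers: the shift along the world's x, y, z in mm, then the turn, a rotation vector about the world's x, y, z in degrees, then the gripper command: -1 is shut, 1 is fully open, values between are in proportion. A call has 1 to 20 rows; each row shifts and turns the commanded pose from where the row before left it; what a row does not reach is not made up. A row lasts 1/8 s, in which the tool goes at most 62.5 mm and 10.7 degrees, less where a joint would pass 70% of its speed; a pose out of reach is approached as far as the arm can. A call is refused whole if a number of a shift passes 62.5 or a number of a turn 10.7, either way. A call with a gripper value outside its range is refused whole. The fingers move at their own pace and stop on an object; "grip_force" is the grip in N (left out, the last holds). Time passes only in rows, so rows that do not move let the fingers close. It gives the time, the measured TCP pose, the force and the opening at its end, in the units of the state.
- env.observe(): the state, without advancing time (a new reading comes with each control period).
- env.camera(name): name is "scene" or "top" or "wrist"; returns a dict with "img" (400x640x3 uint8, blue, green, red), "depth" (400x640 float32, m along the optical axis (not along the pixel's ray), 0 where there is no reading), "mtx" (3x3 intrinsics, pixels), "dist_coeffs" ([k1, k2, p1, p2, k3] as OpenCV has them; the pictures are not rectified), "rvec" (rotation vector, rad) and "tvec" (3), from world to camera coordinates, as OpenCV has them. Camera axes: x right, y down, z forward; pixel columns grow to the right and rows downward; lengths in m; the calibration is good to about 2 mm. A picture is of the moment at which its call begins.
- env.finish_job(): hands the job in, once; it reports no verdict.
The state is a dict: "time_s": time; "joint_pos": joint angles; "qd": joint speeds; "joint_torque": joint torques, N m; "tcp_pos": TCP position; "tcp_rot": TCP orientation; "ft_force": force on the tool from outside, world axes, zero at the start; "ft_torque": the same for the moment, N m; "opening": opening from 0.0 (shut) to 1.0 (fully open).
Only numpy, scipy, OpenCV 4.12 (cv2) and the standard library are available. Lean on these libraries where they do the work, as an engineer would, in place of code of your own. Each camera call takes 0.05 s, during which the arm holds its last target. There are 200 camera calls.

## Working session

There is one attempt and no reset: what is moved stays moved. The work goes in short steps, Python scripts to look and compute and a tool call to move; the robot and the scene stay as the last step left them, time stands still between calls to the robot, and variables do not carry over. Pictures are saved under pics/ and viewed, about 8 in all and at most 12, crops included, and the job is handed in when it is done.

Besides the shell and the picture viewer there is one more tool, called after "Emit:" as name(argument=value, ...), one argument or row to a line, values as JSON. play_rows: Moves the arm, as the interface text tells. Its arguments: {"type":"object","properties":{"increments":{"type":"array"},"grip_force":{"type":"number"}},"required":["increments"]}

```bash
mkdir -p pics && cat > h.py <<'E'
import numpy as np, cv2
from station import env
def pt(c,u,v,z=None,d=None):
    K,D=c["mtx"],c["dist_coeffs"]
    R,_=cv2.Rodrigues(np.array(c["rvec"],float)); t=np.array(c["tvec"],float).reshape(3)
    n=cv2.undistortPoints(np.array([[[u,v]]],float),np.array(K),np.array(D)).reshape(2)
    r=np.array([n[0],n[1],1.]); o=-R.T@t
    w=R.T@r
    if z is not None: return o+w*(z-o[2])/w[2]
    if d is None:
        p=c["depth"][int(v)-1:int(v)+2,int(u)-1:int(u)+2]; p=p[p>0]; d=np.median(p) if len(p) else np.nan
    return o+w*d
def proj(c,P):
    return cv2.projectPoints(np.array(P,float).reshape(-1,3),np.array(c["rvec"],float),np.array(c["tvec"],float),np.array(c["mtx"]),np.array(c["dist_coeffs"]))[0].reshape(-1,2)
E
python3 - <<'E'
from h import *
import pickle
for n in("top","scene"):
    c=env.camera(n); pickle.dump(c,open(n+".pkl","wb")); cv2.imwrite(f"pics/{n}0.png",c["img"])
    R,_=cv2.Rodrigues(np.array(c["rvec"],float));print(n,-R.T@np.array(c["tvec"]).reshape(3),R[2])
print(env.observe())
E
```

```text
top [0.49304583 0.00936697 0.86274453] [ 0.12212924  0.00306492 -0.99250947]
scene [ 0.90334366 -0.2748374   0.75222504] [-0.41262315  0.38662027 -0.82478294]
{'time_s': 0.1, 'joint_pos': array([-7.01818312e+01,  1.51649011e+01,  9.19761837e+01,  9.99037540e-04,
        7.29756553e+01, -2.11345365e+00]), 'qd': array([ 0.04725742, -0.08558102, -0.13554512,  0.02303134, -0.013506  ,
        0.0313937 ]), 'joint_torque': array([ 8.70177155e-04, -5.16707182e+01, -3.68589127e+01,  2.18303421e-05,
        6.34548749e-03, -2.22936166e-05]), 'tcp_pos': array([ 0.25189626, -0.62551267,  0.23005985]), 'tcp_rot': array([-1.79994741e+02,  1.16625495e-01, -6.80686656e+01]), 'ft_force': array([-0.23616284, -0.27735593, -0.57667501]), 'ft_torque': array([-0.02737239, -0.00093006,  0.00568719]), 'opening': 0.9981419161459798}
```

View pics/top0.png

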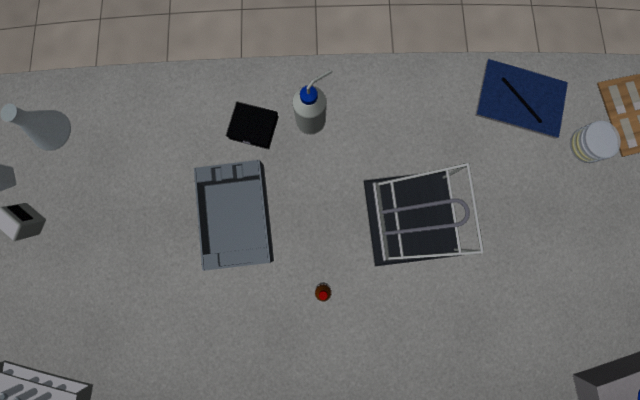

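View pics/scene0.png

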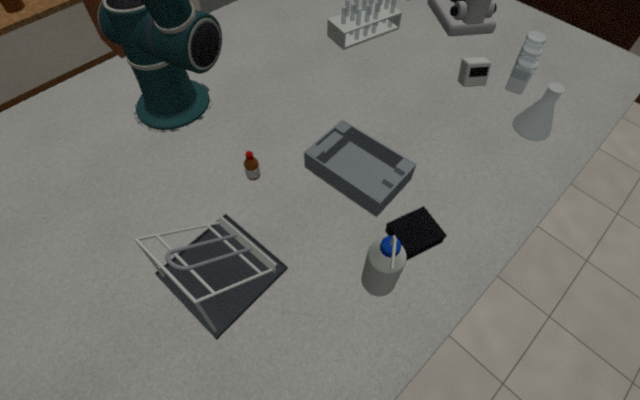

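The top view shows the trough around (234,215) with its notches at the upper end. The bridge is on the drainer at (425,215), with its bend on the right at (465,212). I'll enlarge both.

```bash
python3 - <<'E'
from h import *
import pickle
c=pickle.load(open("top.pkl","rb"))
i=c["img"]
a=cv2.resize(i[150:280,180:290],None,fx=3.5,fy=3.5,interpolation=cv2.INTER_CUBIC)
b=cv2.resize(i[150:280,360:490],None,fx=3.2,fy=3.5,interpolation=cv2.INTER_CUBIC)
o=np.hstack([a,b]);o=np.clip(o.astype(float)*1.5,0,255).astype(np.uint8)
for y in range(150,280,10): cv2.putText(o,str(y),(0,int((y-150)*3.5)+4),0,.35,(0,255,255))
for x in range(180,290,10): cv2.putText(o,str(x),(int((x-180)*3.5)-8,10),0,.35,(0,255,255))
for x in range(370,490,10): cv2.putText(o,str(x),(385+int((x-360)*3.2)-8,10),0,.35,(0,255,255))
cv2.imwrite("pics/crop0.png",o);print(o.shape)
for u,v in [(384,210),(385,232),(460,199),(468,212),(425,207),(430,231),(420,220),(228,215),(200,200),(265,200),(415,225)]: print(u,v,pt(c,u,v).round(4))
E
```

```text
(455, 801, 3)
384 210 [ 0.5543 -0.1423  0.0031]
385 232 [ 0.5028 -0.1364  0.0353]
460 199 [ 5.746e-01 -3.251e-01  2.000e-04]
468 212 [ 0.5338 -0.2761  0.1622]
425 207 [ 0.5583 -0.2395  0.0018]
430 231 [ 0.5019 -0.2475  0.0027]
420 220 [ 0.5282 -0.2254  0.0032]
228 215 [0.5536 0.2223 0.0033]
200 200 [0.5861 0.2755 0.0451]
265 200 [0.5824 0.1296 0.039 ]
415 225 [ 0.517  -0.2128  0.0037]
```

View pics/crop0.png

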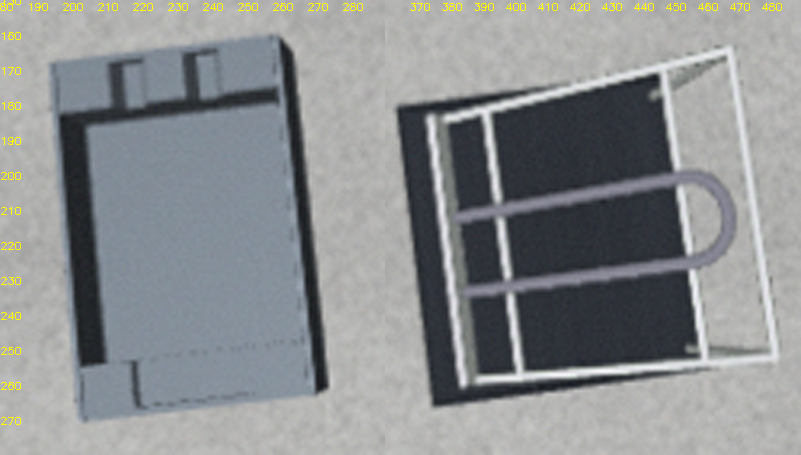

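```bash
python3 - <<'E'
from h import *
import pickle
from scipy.optimize import least_squares
from scipy.spatial.transform import Rotation as Ro
c=pickle.load(open("top.pkl","rb"))
q=[(50,63),(278,36),(317,392),(82,420)]
W=np.array([pt(c,180+u/3.5,150+v/3.5,z=.06) for u,v in q]);print(W.round(4))
print("sides",[np.linalg.norm(W[i]-W[(i+1)%4]).round(4) for i in range(4)],"ctr",W.mean(0).round(4))
d=W[0]+W[1]-W[2]-W[3];print("yaw",np.degrees(np.arctan2(d[1],d[0])))
px=lambda u,v:(360+(u-385)/3.2,150+v/3.5)
cr=px(729,218);L=[px(500,212),px(660,184)];M=[px(500,289),px(690,264)]
s=np.radians(42)
def T(p):
    # bridge x downhill; yaw of downhill direction p[2]
    R=Ro.from_euler("ZY",[p[2],s]).as_matrix(); return R,np.array([p[0],p[1],.096])
def d2l(a,b,p):
    n=np.array([-(b-a)[1],(b-a)[0]]);n/=np.linalg.norm(n);return (np.array(p)-a)@n
def f(p):
    R,o=T(p);P=lambda x,y:proj(c,o+R@[x,y,0])[0]
    r=[]
    r+=list(P(-.095,0)-cr)[:2]
    # +y leg : downhill is +Y world => bridge y = -X world
    for q in L:r.append(d2l(P(.095,-.024),P(-.07,-.024),q))
    for q in M:r.append(d2l(P(.095,.024),P(-.07,.024),q))
    return r
r=least_squares(f,[.52,-.21,np.pi/2]);R,o=T(r.x)
print(r.x,np.degrees(r.x[2]),np.array(r.fun).round(2))
print("bend",o+R@[-.095,0,0],"ends",o+R@[.095,.024,0],o+R@[.095,-.024,0],"normal",R[:,2])
for n in ("top","scene"):
    c2=pickle.load(open(n+".pkl","rb"));print(n,[proj(c2,o+R@[x,y,0])[0].round(1) for x,y in((-.095,0),(.095,.024),(.095,-.024))])
E
```

```text
[[0.6566 0.2843 0.06  ]
 [0.669  0.1379 0.06  ]
 [0.4459 0.1166 0.06  ]
 [0.4321 0.2626 0.06  ]]
sides [np.float64(0.1469), np.float64(0.2242), np.float64(0.1467), np.float64(0.2255)] ctr [0.5509 0.2004 0.06  ]
yaw 5.49881397291827
[ 0.52848348 -0.20574595  1.65263873] 94.68922455776831 [-0.04 -0.41  0.15 -0.05 -0.04 -0.47]
bend [ 0.534255   -0.2761084   0.15956741] ends [ 0.49879229 -0.13734553  0.03243259] [ 0.54663162 -0.13342147  0.03243259] normal [-0.05470214  0.66689088  0.74314483]
top [array([467.5, 211.9]), array([385.3, 233.8]), array([382.5, 212.5])]
scene [array([167.2, 261.8]), array([233. , 235.1]), array([247.9, 248.4])]
```

```bash
cat >> h.py <<'E'
from scipy.spatial.transform import Rotation as Ro
def goal(pg,Rg):
    s=env.observe(); R0=Ro.from_euler("xyz",s["tcp_rot"],degrees=True)
    rv=(Ro.from_matrix(Rg)*R0.inv()).as_rotvec(degrees=True)
    print("shift mm",((pg-s["tcp_pos"])*1e3).round(1),"rotvec",rv.round(2),"t",s["time_s"],"j",s["joint_pos"].round(1),"F",s["ft_force"].round(1))
def bridgeR(yaw,slope=42): return Ro.from_euler("ZY",[yaw,slope],degrees=True).as_matrix()
def toolR(B): # tool z=-n, tool x=-bridge y
    return np.c_[-B[:,1],-B[:,0],-B[:,2]]
E
python3 - <<'E'
from h import *
B=bridgeR(94.7);T=toolR(B);print(np.linalg.det(T))
g=np.array([.5285,-.2057,.096])+B@[-.006,0,0]
print("g",g,"tz",T[:,2])
goal(g-.12*T[:,2],T)
E
```

```text
1.0000000000000004
g [ 0.52886535 -0.21014388  0.10001478] tz [ 0.05482756 -0.66688058 -0.74314483]
shift mm [270.4 495.4 -40.9] rotvec [-38.23  23.46  69.34] t 0.1 j [-70.2  15.2  92.    0.   73.   -2.1] F [-0.2 -0.3 -0.6]
```

Emit:
play_rows(
  increments=[
    [17,31,12.5,-2.39,1.466,4.334,1],
    [17,31,12.5,-2.39,1.466,4.334,1],
    [17,31,12.5,-2.39,1.466,4.334,1],
    [17,31,12.5,-2.39,1.466,4.334,1],
    [17,31,12.5,-2.39,1.466,4.334,1],
    [17,31,12.5,-2.39,1.466,4.334,1],
    [17,31,12.5,-2.39,1.466,4.334,1],
    [17,31,12.5,-2.39,1.466,4.334,1],
    [17,31,-17,-2.39,1.466,4.334,1],
    [17,31,-17,-2.39,1.466,4.334,1],
    [17,31,-17,-2.39,1.466,4.334,1],
    [17,31,-17,-2.39,1.466,4.334,1],
    [17,31,-17,-2.39,1.466,4.334,1],
    [17,31,-17,-2.39,1.466,4.334,1],
    [17,31,-17,-2.39,1.466,4.334,1],
    [16,30,-17,-2.39,1.466,4.334,1],
    [0,0,0,0,0,0,1],
    [0,0,0,0,0,0,1],
  ],
)

```text
time_s: 2.35
tcp_pos: [0.5229, -0.1313, 0.1952]
tcp_rot: [138.0, -0.1, 4.8]
ft_force: [0.1, 0.0, 0.4]
opening: 1.004
```

```bash
python3 - <<'E'
from h import *
B=bridgeR(94.7);T=toolR(B);o=np.array([.5285,-.2057,.096])
g=o+B@[-.006,0,0]
goal(g-.12*T[:,2],T)
c=env.camera("wrist");i=cv2.resize(c["img"],(800,500))
import pickle;pickle.dump(c,open("w1.pkl","wb"))
for P in [(x,y) for y in(-.024,.024) for x in (.09,.05,0,-.05)]+[(-.095,0)]:
    p=proj(c,o+B@[P[0],P[1],0])[0];cv2.circle(i,tuple(int(k*1.25) for k in p),2,(0,0,255),-1);print(P,p.round(1))
cv2.imwrite("pics/w1.png",i)
E
```

```text
shift mm [-0.6  1.1 -6. ] rotvec [ 0.02  0.05 -0.08] t 2.35 j [  8.5   4.3 118.6 -45.9  68.4  25.8] F [0.1 0.  0.4]
(0.09, -0.024) [345.3  80.3]
(0.05, -0.024) [344.1 127.7]
(0, -0.024) [342.6 181.6]
(-0.05, -0.024) [341.2 230. ]
(0.09, 0.024) [289.6  80.3]
(0.05, 0.024) [290.7 127.7]
(0, 0.024) [292.1 181.6]
(-0.05, 0.024) [293.4 230. ]
(-0.095, 0) [317.3 269.3]
```

View pics/w1.png

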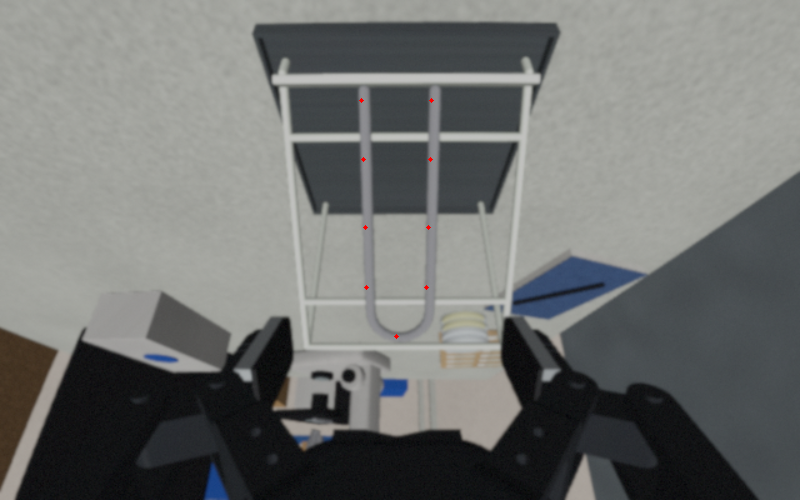

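The wrist view shows the bridge between the open fingers. Its legs are at about x=366 and x=432 in the 800-pixel picture, 1–2 mm to the right (+x) of the model. I'll apply that correction and approach.

Emit:
play_rows(
  increments=[
    [0.75,-7.9,-9.4,0,0,0,1],
    [0.75,-7.9,-9.4,0,0,0,1],
    [0.75,-7.9,-9.4,0,0,0,1],
    [0.75,-7.9,-9.4,0,0,0,1],
    [0.75,-7.9,-9.4,0,0,0,1],
    [0.75,-7.9,-9.4,0,0,0,1],
    [0.75,-7.9,-9.4,0,0,0,1],
    [0.75,-7.9,-9.4,0,0,0,1],
    [0.75,-7.9,-9.4,0,0,0,1],
    [0.75,-7.9,-9.4,0,0,0,1],
    [0.75,-7.9,-9.4,0,0,0,1],
    [0.75,-7.9,-9.4,0,0,0,1],
    [0,0,0,0,0,0,1],
  ],
)

```text
time_s: 4.03
tcp_pos: [0.5313, -0.2265, 0.0814]
tcp_rot: [138.0, 0.0, 4.7]
ft_force: [-0.5, 0.1, 0.0]
opening: 0.997
```

```bash
python3 - <<'E'
from h import *
B=bridgeR(94.7);T=toolR(B);o=np.array([.530,-.206,.096])
g=o+B@[-.006,0,0]
goal(g+.024*T[:,2],T)
c=env.camera("wrist");i=cv2.resize(c["img"],(800,500))
cv2.imwrite("pics/w2.png",i)
E
```

```text
shift mm [0.4 0.  0.8] rotvec [-0.   -0.02 -0.04] t 4.025 j [ -2.2  13.6 122.6 -55.5  53.7  31.5] F [-0.5  0.1  0. ]
```

View pics/w2.png

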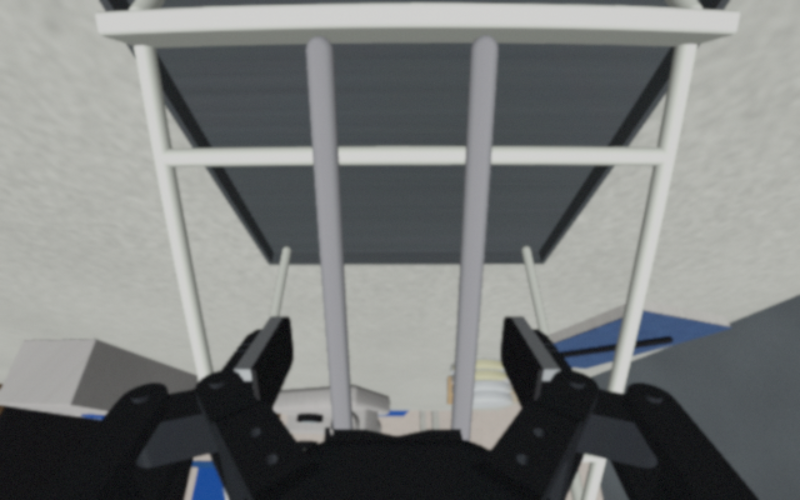

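The legs at 335 and 468 are centred between the fingers, at 290 and 503. Closing now.

Emit:
play_rows(
  increments=[
    [0,0,0,0,0,0,-1],
    [0,0,0,0,0,0,-1],
    [0,0,0,0,0,0,-1],
    [0,0,0,0,0,0,-1],
    [0,0,0,0,0,0,-1],
    [0,0,0,0,0,0,-1],
    [0,0,0,0,0,0,-1],
    [0,0,0,0,0,0,-1],
  ],
  grip_force=60,
)

```text
time_s: 5.08
tcp_pos: [0.5325, -0.2256, 0.0832]
tcp_rot: [138.0, -0.1, 4.8]
ft_force: [-2.1, 4.9, 6.0]
opening: 0.635
```

Emit:
play_rows(
  increments=[
    [-0.4,4,4.5,0,0,0,-1],
    [-0.4,4,4.5,0,0,0,-1],
    [-0.7,8,9,0,0,0,-1],
    [-0.7,8,9,0,0,0,-1],
    [-0.7,8,9,0,0,0,-1],
    [-0.7,8,9,0,0,0,-1],
    [-0.7,8,12,0,0,0,-1],
    [-0.7,8,15,0,0,0,-1],
    [-0.7,8,20,0,0,0,-1],
    [0,8,20,0,0,0,-1],
    [0,0,20,0,0,0,-1],
    [0,0,20,0,0,0,-1],
    [0,0,0,0,0,0,-1],
    [0,0,0,0,0,0,-1],
  ],
)

```text
time_s: 6.82
tcp_pos: [0.526, -0.1541, 0.234]
tcp_rot: [138.0, -0.1, 4.8]
ft_force: [-1.0, -1.0, -2.8]
opening: 0.634
```

```bash
python3 - <<'E'
from h import *
T=toolR(bridgeR(5.5,0)); goal(np.array([.551,.2004,.25]),T)
print(env.observe()["ft_torque"])
c=env.camera("wrist");i=cv2.resize(c["img"],(800,500))
cv2.imwrite("pics/w3.png",i)
E
```

```text
shift mm [ 25.  354.5  16. ] rotvec [ 35.62 -29.68 -84.86] t 6.825 j [  5.9   1.6 116.8 -45.4  70.   20.8] F [-1.  -1.  -2.8]
[0.51211187 0.07344702 0.03166405]
```

View pics/w3.png

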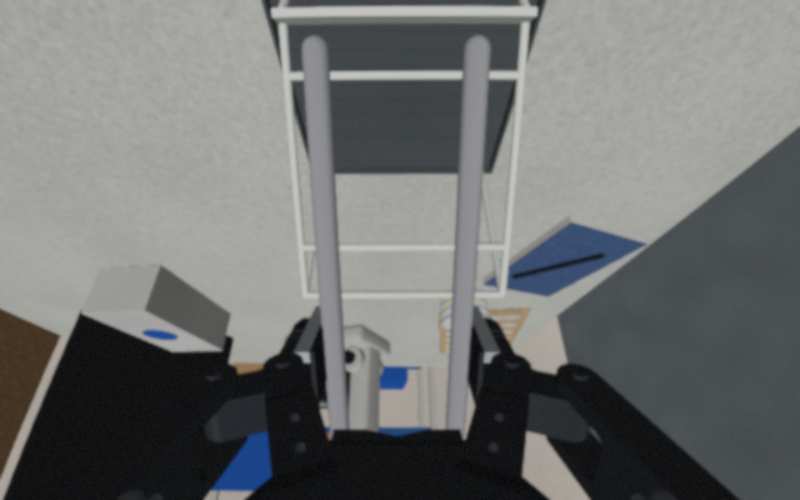

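Emit:
play_rows(
  increments=[
    [1.8,10,10,2.545,-2.12,-6.06,-1],
    [1.8,20,10,2.545,-2.12,-6.06,-1],
    [1.8,25,10,2.545,-2.12,-6.06,-1],
    [1.8,25,6,2.545,-2.12,-6.06,-1],
    [1.8,25,4,2.545,-2.12,-6.06,-1],
    [1.8,25,0,2.545,-2.12,-6.06,-1],
    [1.8,25,0,2.545,-2.12,-6.06,-1],
    [1.8,25,0,2.545,-2.12,-6.06,-1],
    [1.8,25,0,2.545,-2.12,-6.06,-1],
    [1.8,25,0,2.545,-2.12,-6.06,-1],
    [1.8,25,-4,2.545,-2.12,-6.06,-1],
    [1.8,25,-8,2.545,-2.12,-6.06,-1],
    [1.8,25,-8,2.545,-2.12,-6.06,-1],
    [1.8,25,-8,2.545,-2.12,-6.06,-1],
    [0,20,0,0,0,0,-1],
    [0,5,0,0,0,0,-1],
    [0,0,0,0,0,0,-1],
    [0,0,0,0,0,0,-1],
  ],
)

```text
time_s: 9.12
tcp_pos: [0.5519, 0.2007, 0.2466]
tcp_rot: [180.0, -0.1, -84.5]
ft_force: [-0.3, -0.1, -1.2]
opening: 0.632
```

```bash
python3 - <<'E'
from h import *
import pickle
T=toolR(bridgeR(5.5,0)); goal(np.array([.551,.2004,.25]),T)
for n in("wrist","top","scene"):
    c=env.camera(n);pickle.dump(c,open(n+"4.pkl","wb"))
    i=c["img"]
    if n=="wrist": cv2.imwrite("pics/w4.png",cv2.resize(i,(800,500),interpolation=cv2.INTER_CUBIC))
E
```

```text
shift mm [-0.9 -0.3  3.4] rotvec [ 0.09 -0.01 -0.05] t 9.125 j [ 1.760e+01  5.200e+00  1.019e+02 -1.000e-01  7.300e+01  1.021e+02] F [-0.3 -0.1 -1.2]
```

View pics/w4.png

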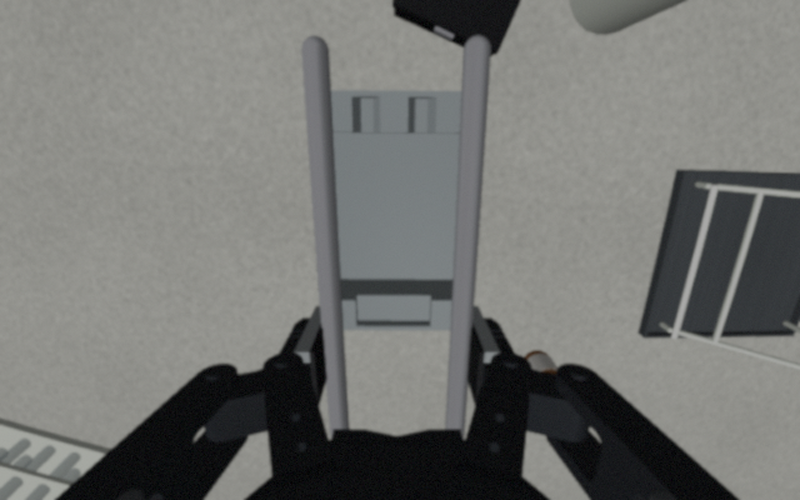

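```bash
python3 - <<'E'
from h import *
import pickle
c=pickle.load(open("wrist4.pkl","rb"));i=c["img"]
# rod: depth slices across legs
for v in (40,60,80,120,160,200,240,280):
    row=c["depth"][v,230:410]; m=np.where((row>0)&(row<np.median(row[row>0])-.07))[0]+230
    if len(m)==0: continue
    for lo,hi in((0,318),(318,640)):
        s=m[(m>lo)&(m<hi)]
        s=s[(s>245)&(s<395)]
        if len(s): u=(s.min()+s.max())/2; print(v,s.min(),s.max(),pt(c,u,v).round(4))
x0,x1,y0,y1=255,375,20,275
z=3
a=cv2.resize(i[60:120,y0-20+255-0:375],None,fx=6,fy=6,interpolation=cv2.INTER_CUBIC) if 0 else cv2.resize(i[65:115,258:376],None,fx=6.5,fy=6.5,interpolation=cv2.INTER_CUBIC)
b=cv2.resize(i[225:267,258:376],None,fx=6.5,fy=6.5,interpolation=cv2.INTER_CUBIC)
o=np.vstack([a,b]);o=np.clip(o*1.4,0,255).astype(np.uint8)
for x in range(260,376,10): cv2.putText(o,str(x),(int((x-258)*6.5)-8,10),0,.35,(0,255,255))
for y in range(70,115,10): cv2.putText(o,str(y),(0,int((y-65)*6.5)+4),0,.35,(0,255,255))
for y in range(230,267,10): cv2.putText(o,str(y),(0,325+int((y-225)*6.5)+4),0,.35,(0,255,255))
cv2.imwrite("pics/crop4.png",o);print(o.shape)
E
```

```text
40 246 262 [0.65   0.2341 0.2745]
40 371 392 [0.6544 0.1885 0.2747]
60 246 263 [0.6434 0.2337 0.2743]
60 370 391 [0.6477 0.1879 0.2749]
80 246 264 [0.6365 0.2332 0.2745]
80 369 389 [0.6409 0.1873 0.2746]
120 247 266 [0.6221 0.2321 0.2747]
120 367 386 [0.6265 0.186  0.2746]
160 250 268 [0.6066 0.2305 0.2745]
160 366 384 [0.6111 0.1842 0.2747]
200 253 271 [0.5899 0.2286 0.2748]
200 364 382 [0.5943 0.1824 0.2747]
240 256 273 [0.5714 0.2269 0.2744]
240 362 379 [0.5758 0.1805 0.2744]
(598, 767, 3)
```

View pics/crop4.png

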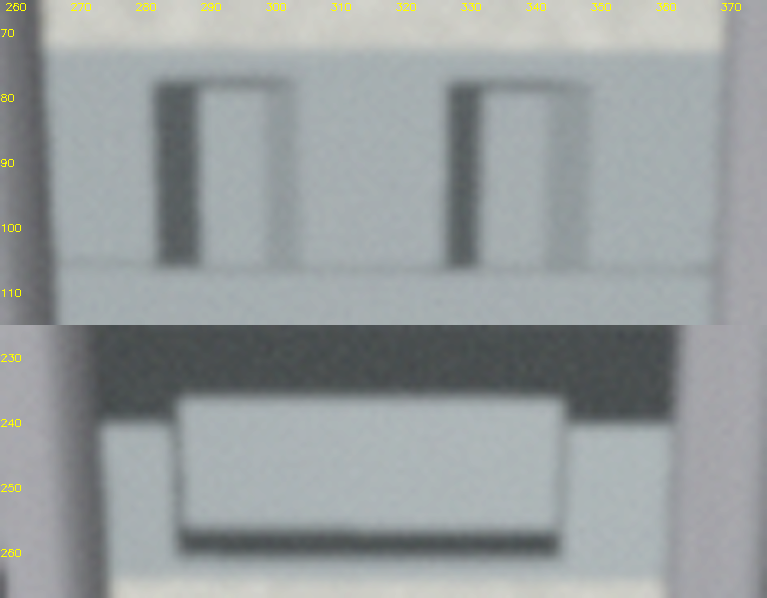

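```bash
python3 - <<'E'
from h import *
import pickle
c=pickle.load(open("wrist4.pkl","rb"))
f=lambda u,v,z=.06:pt(c,u,v,z=z)
N=[f(292.5,92),f(337.5,92)];rec=f((284.5+344.2)/2,248)
oe=f(315,73);pe=f(315,263.7)
print("notches",np.array(N).round(4),"sep",np.linalg.norm(N[0]-N[1]));print("outer edges",oe,pe,"len",np.linalg.norm(oe-pe),"ctr",(oe+pe)/2)
nm=(N[0]+N[1])/2;d=nm-rec;print("rec",rec,"axis yaw",np.degrees(np.arctan2(d[1],d[0])))
for y in(24,-24):
    n=N[0] if y>0 else N[1]
dn=N[0]-N[1];print("yaw from notches",np.degrees(np.arctan2(-dn[0],dn[1])))
a=np.arctan2(d[1],d[0]);X=np.array([np.cos(a),np.sin(a),0]);Y=np.array([-X[1],X[0],0])
# trough frame origin: lateral from nm/rec, along from edges
C=(oe+pe)/2; C=rec+X*((C-rec)@X);print("trough ctr",C)
for u,v in((252,40),(382.4,40)):
    e=f(u,29.8+3.2*0,.2705);print("rod end",e,"trough along",(e-C)@X,"lat",(e-C)@Y)
for P in([.6221,.2321],[.6265,.186],[.5714,.2269],[.5758,.1805]):
    P=np.array(P+[.06]);print("leg",(P-C)@X,(P-C)@Y)
E
```

```text
notches [[0.6422 0.2367 0.06  ]
 [0.6469 0.1886 0.06  ]] sep 0.048327761116922344
outer edges [0.66348947 0.21441019 0.06      ] [0.43738094 0.19303264 0.06      ] len 0.22711685709500204 ctr [0.55043521 0.20372141 0.06      ]
rec [0.45972665 0.19596787 0.06      ] axis yaw 5.146364370654579
yaw from notches 5.523793740033777
trough ctr [0.55039804 0.20413404 0.06      ]
rod end [0.65409201 0.2358271  0.2705    ] trough along 0.1061188339543511 lat 0.02226391629134865
rod end [0.65875645 0.18790222 0.2705    ] trough along 0.1064655944139384 lat -0.02588616396917187
leg 0.07392146576908375 0.02142153702804244
leg 0.0741685458346227 -0.024887306095503766
leg 0.022959405922239412 0.020790303183375346
leg 0.0231795759052832 -0.025817330581691143
```

The bridge is level in the grip, with the rod centre 24 mm above the TCP. It needs to move about (-7.4, +1.5) mm. I'll go down partway and check again.

Emit:
play_rows(
  increments=[
    [-1,0.2,-15,0,0,0,-1],
    [-1,0.2,-15,0,0,0,-1],
    [-1,0.2,-15,0,0,0,-1],
    [-1,0.2,-15,0,0,0,-1],
    [-1,0.2,-15,0,0,0,-1],
    [-1,0.2,-15,0,0,0,-1],
    [-1,0.2,-15,0,0,0,-1],
    [-0.4,0.1,-15,0,0,0,-1],
    [0,0,-15,0,0,0,-1],
    [0,0,-10,0,0,0,-1],
    [0,0,0,0,0,0,-1],
    [0,0,0,0,0,0,-1],
  ],
)

```text
time_s: 10.78
tcp_pos: [0.5447, 0.2027, 0.1019]
tcp_rot: [-180.0, -0.0, -84.5]
ft_force: [0.2, -0.4, -2.1]
opening: 0.634
```

```bash
python3 - <<'E'
from h import *
import pickle
s=env.observe();print(s["tcp_pos"],s["tcp_rot"],s["ft_force"])
c=env.camera("wrist");pickle.dump(c,open("wrist5.pkl","wb"))
cv2.imwrite("pics/w5.png",cv2.resize(np.clip(c["img"][:,200:440]*1.3,0,255).astype(np.uint8)[:260],None,fx=2.3*1.4,fy=2.3,interpolation=cv2.INTER_CUBIC))
E
```

```text
[0.54468883 0.20268011 0.10193426] [-1.79965880e+02 -3.75371039e-02 -8.44851914e+01] [ 0.16541874 -0.41943101 -2.09894432]
```

View pics/w5.png

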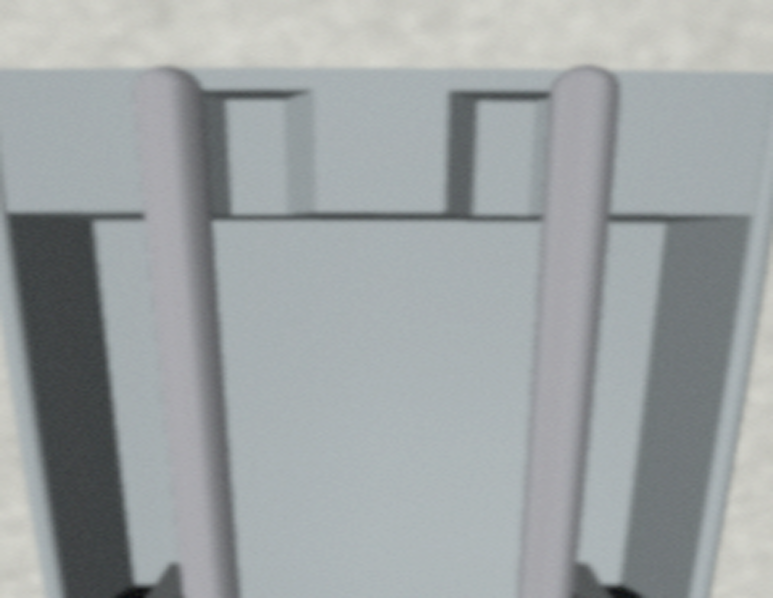

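```bash
python3 - <<'E'
from h import *
import pickle
c=pickle.load(open("wrist5.pkl","rb"))
f=lambda x,y,z:pt(c,200+x/3.22,y/2.3,z=z)
L,R=f(316,150,.06),f(448,150,.06);m=(L+R)/2
i=(f(9,217,.06)+f(750,219,.06))/2
top=f(382,70,.06);a=np.radians(5.4);X=np.array([np.cos(a),np.sin(a),0]);Y=np.array([-X[1],X[0],0])
print("land w",np.linalg.norm(L-R),"inner w",np.linalg.norm(f(9,217,.06)-f(750,219,.06)),"mids lat",m@Y,i@Y,"outer edge along",top@X,"basin edge",i@X)
r=f(172,120,.126);q=f(584.5,120,.126);print("legs sep",np.linalg.norm(r-q),"mid lat",(r+q)@Y/2)
r2=f(203,500,.126);q2=f(553,500,.126);print(np.linalg.norm(r2-q2),(r2+q2)@Y/2)
e=(f(172,67,.126)+f(585,66,.126))/2;print("rod end along",e@X,"should be outer-15 =",top@X-.015)
E
```

```text
land w 0.02415553606935147 inner w 0.13994568938675378 mids lat 0.15078652927407452 0.15113628585539857 outer edge along 0.6813040444602317 basin edge 0.6465827223323193
legs sep 0.04814399824914963 mid lat 0.15161136409711373
0.04802461549964805 0.15150977580109554
rod end along 0.6667454752488376 should be outer-15 = 0.6663040444602317
```

Lateral and lengthwise errors are both under 1 mm. Lowering.

Emit:
play_rows(
  increments=[
    [0,-0.5,-10,0,0,0,-1],
    [0,0,-10,0,0,0,-1],
    [0,0,-10,0,0,0,-1],
    [0,0,-10,0,0,0,-1],
    [0,0,-10,0,0,0,-1],
    [0,0,-8,0,0,0,-1],
    [0,0,-5,0,0,0,-1],
    [0,0,-3,0,0,0,-1],
    [0,0,-2,0,0,0,-1],
    [0,0,-2,0,0,0,-1],
    [0,0,0,0,0,0,-1],
    [0,0,0,0,0,0,-1],
  ],
)

```text
time_s: 12.32
tcp_pos: [0.5444, 0.2021, 0.0317]
tcp_rot: [-180.0, -0.0, -84.5]
ft_force: [1.0, 0.5, -2.3]
opening: 0.633
```

Emit:
play_rows(
  increments=[
    [0,0,-1,0,0,0,-1],
    [0,0,-1,0,0,0,-1],
    [0,0,-1,0,0,0,-1],
    [0,0,0,0,0,0,-1],
    [0,0,0,0,0,0,-1],
  ],
)

```text
time_s: 12.95
tcp_pos: [0.5443, 0.2021, 0.0287]
tcp_rot: [180.0, -0.0, -84.5]
ft_force: [-1.1, -1.0, 1.5]
opening: 0.633
```

Emit:
play_rows(
  increments=[
    [0,0,-0.5,0,0,0,-1],
    [0,0,-0.5,0,0,0,-1],
    [0,0,0,0,0,0,-1],
    [0,0,0,0,0,0,-1],
  ],
)

```text
time_s: 13.45
tcp_pos: [0.5443, 0.2021, 0.0286]
tcp_rot: [180.0, -0.1, -84.5]
ft_force: [-4.3, -0.1, 7.0]
opening: 0.626
```

```bash
python3 - <<'E'
from h import *
import pickle
s=env.observe();print(s["tcp_pos"],s["ft_force"],s["ft_torque"])
c=env.camera("wrist");pickle.dump(c,open("wrist6.pkl","wb"))
cv2.imwrite("pics/w6.png",cv2.resize(np.clip(c["img"]*1.3,0,255).astype(np.uint8),(800,500)))
E
```

```text
[0.54429976 0.20206654 0.02858573] [-4.3271912  -0.10870739  7.04210423] [-0.26157872  0.60603164 -0.00501114]
```

View pics/w6.png

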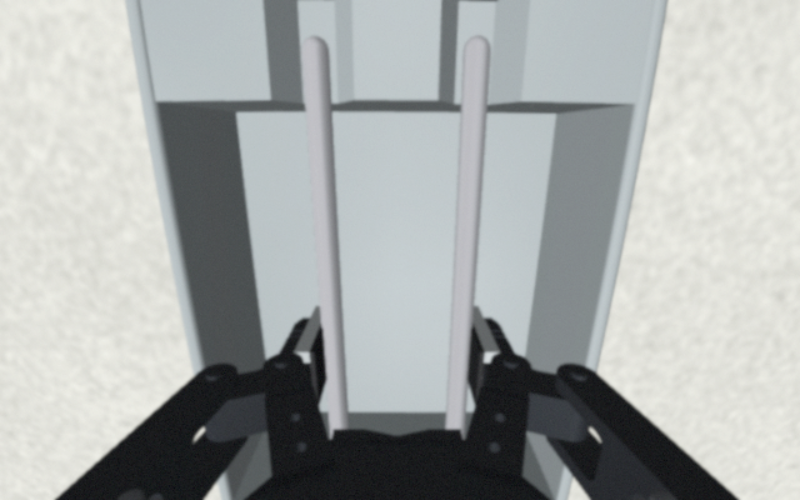

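Both tips are on the notch floors, at (314,42) and (478,42), and contact is about 9 N. Opening and retreating straight up.

Emit:
play_rows(
  increments=[
    [0,0,0.5,0,0,0,0.2],
    [0,0,0,0,0,0,0.4],
    [0,0,0,0,0,0,0.6],
    [0,0,0,0,0,0,0.9],
    [0,0,0,0,0,0,0.9],
    [0,0,0,0,0,0,0.9],
    [0,0,5,0,0,0,0.9],
    [0,0,10,0,0,0,0.9],
    [0,0,15,0,0,0,0.9],
    [0,0,20,0,0,0,0.9],
    [0,0,25,0,0,0,0.9],
    [0,0,25,0,0,0,0.9],
    [0,0,25,0,0,0,0.9],
    [0,0,25,0,0,0,0.9],
    [0,0,25,0,0,0,0.9],
    [0,0,25,0,0,0,0.9],
    [0,0,25,0,0,0,0.9],
    [0,0,0,0,0,0,0.9],
    [0,0,0,0,0,0,0.9],
  ],
)

```text
time_s: 15.88
tcp_pos: [0.5439, 0.2019, 0.2529]
tcp_rot: [180.0, -0.0, -84.5]
ft_force: [-0.0, 0.1, -0.7]
opening: 0.951
```

```bash
python3 - <<'E'
from h import *
import pickle
s=env.observe();print(s["tcp_pos"],s["ft_force"],s["opening"])
c=env.camera("wrist");pickle.dump(c,open("wrist7.pkl","wb"))
k=env.camera("scene")
a=cv2.resize(c["img"][:, 200:440],None,fx=1.45,fy=1.45,interpolation=cv2.INTER_CUBIC)
b=cv2.resize(k["img"][60:320,140:470],(440,580*440//440*1),interpolation=cv2.INTER_AREA)[:580] if 0 else cv2.resize(k["img"][60:320,140:470],(440,347))
b=cv2.copyMakeBorder(b,0,580-347,0,0,0)
cv2.imwrite("pics/f.png",np.clip(np.hstack([a,b])*1.3,0,255).astype(np.uint8))
# rod top height in the wrist depth
for u,v in((290,60),(348,60)): pass
E
```

```text
[0.54385505 0.20192712 0.25287642] [-0.0238305   0.14463422 -0.69304177] 0.951489758583089
```

View pics/f.png

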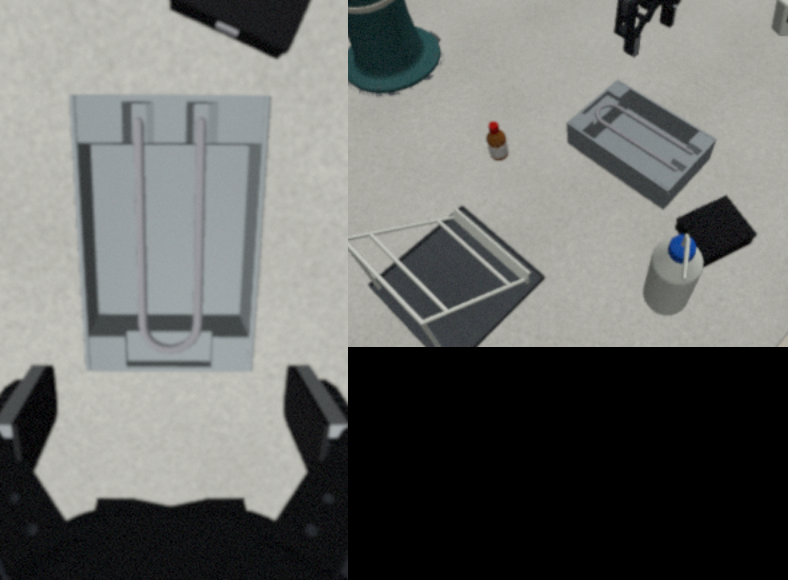

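The bridge is in place: tips in the notches at (140,122) and (201,122), bend in the recess at (170,349), bystanders untouched. One height check by depth, then I hand in.

```bash
python3 - <<'E'
from h import *
import pickle
c=pickle.load(open("wrist7.pkl","rb"))
for x,y in((140,135),(201,135),(142,300),(199,300),(170,349)):
    u,v=200+x/1.45,y/1.45
    print((x,y),pt(c,round(u),round(v)).round(4))
print(env.finish_job())
E
```

```text
(140, 135) [0.634  0.2337 0.0568]
(201, 135) [0.6385 0.1874 0.0562]
(142, 300) [0.5011 0.2224 0.0566]
(199, 300) [0.5057 0.1742 0.0568]
(170, 349) [0.457  0.1945 0.0565]
the job is handed in; nothing more can be done
None
```

I moved the bridge from the drainer to the trough and handed the job in at about 16 s of the 42 s. I gripped it across both legs, lifted it square to the slope, and levelled and turned it over the trough. It went down slowly until I felt about 9 N of contact, then I let go and backed straight up.

- **Seating:** the last wrist picture shows both free ends in the notches and the bend in the recess. The rod's top reads 56–57 mm above the bench at all five points checked along the bridge. It should be 56 mm, so it lies level.
- **Bystanders:** the dropper bottle, wash bottle and slide box appear where they were. I judged that by eye from the scene picture and did not measure it.
- **Robot:** the gripper was open and 0.25 m up, with no contact force on it.
- **Disagreement:** the first overhead estimate put the trough centre about 4 mm off sideways from the wrist camera's. I went by the wrist camera, and a closer look before lowering agreed to under 1 mm.

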